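# Run the popped-up cover strip back down

### The arm

A 7-joint arm with a two-finger parallel gripper is mounted at the origin on the work surface. World frame = base frame: x ahead of the robot, y to its left, z up, the work surface at z = 0. Lengths are in m, angles in degrees, forces in N, time in s.
With the tool pointing down it reaches from about 0.425 to 0.95 m from the base axis. Payload 4.7 kg.
Tool frame: the origin (TCP) lies at the very end of the fingers, on their centre line; the grasp point (between the pads) lies 19 mm behind it; z points along the fingers, y is the direction in which the jaws open and shut (so a half turn about z gives the same grasp; the last joint's range is limited). The gripper opens to 85 mm and grips with 20 to 120 N. Pads are 22 mm wide; open, the fingers measure 114 mm over their backs; the gripper's body (76 mm by 85 mm) begins 54 mm behind the grasp point. The pads swing forward as they close: fully open they stand 13 mm farther back than shut.
Start: joints at [-72.473, 26.849, -2.785, 87.806, 1.381, 65.374, -4.715], TCP at [0.222, 0.638, 0.231] pointing down, gripper open.
Joint ranges: [-148.3, 148.3], [-19.14, 114.17], [-79.39, 73.82], [5.75, 140.21], [-59.74, 239.74], [12.07, 113.84], [-152.46, 152.46]. Speed limits (degrees/s): [147.25, 147.25, 180, 180, 180, 180, 180].

### API

Orientations are given as a 3x3 rotation matrix whose columns are the frame's x, y, z axes.
In Python, from bench import arm gives the robot as it stands. The module is installed in compiled form; this text tells all that it offers.
- The arm moves only by the tool arm_command, never from a script. Its argument "steps" is a list of rows, each an object with "slide": the shift along the tool's x, y, z in cm, a list of three; "rotation": the turn, a rotation vector about the tool's x, y, z in degrees, a list of three; "grip": the gripper's target within -1 to 1 (shut at 1, half-way at 0, fully open at -1). In form: [{"slide": [tx, ty, tz], "rotation": [rx, ry, rz], "grip": grip}, ...]. A call has exactly 5 rows; each row shifts and turns the commanded pose from where the row before left it, along the tool's axes as they then stand; what a row does not reach is not made up. A row lasts 1/10 s, in which the tool goes at most 50 mm and 8.59 degrees, less where a joint would pass 70% of its speed; a pose out of reach is approached as far as the arm can. A call with a gripper value outside its range is refused whole. The fingers move at their own pace and stop on an object; the grip force is fixed at half the most. Time passes only in rows, so rows that do not move let the fingers close, or fill a call up. It gives the time, the measured TCP pose, the force and the opening at its end, in the units of the state.
- arm.sense(): the state, without advancing time (a new reading comes with each control period).
- arm.snapshot(name): name is "scene" or "top"; returns a dict with "image" (420x560x3 uint8, red, green, blue), "range_z" (420x560 float32, m along the optical axis (not along the pixel's ray), 0 where there is no reading), "fx", "fy", "cx", "cy" (pixels), "xyz" and "attitude" of the camera in the world. Camera axes: x right, y down, z forward; pixel columns grow to the right and rows downward; lengths in m; the calibration is good to about 2 mm. A picture is of the moment at which its call begins.
- arm.job_done(): hands the job in, once; it reports no verdict.
The state is a dict: "time_s": time; "joint_positions": joint angles; "qvel": joint speeds; "tau": joint torques, N m; "tool_pos": TCP position; "ee_rot": TCP orientation; "ft_force": force on the tool from outside, world axes, zero at the start; "torque": the same for the moment, N m; "grip_width": finger opening in m.
Only numpy, scipy, OpenCV 4.12 (cv2) and the standard library are available. Lean on these libraries where they do the work, as an engineer would, in place of code of your own. Each camera call takes 0.05 s, during which the arm holds its last target. There are 200 camera calls.

### The job

The six aluminium cover sections on the curved curb in front of the rotating display have popped up: starting at the end next to the steel desk base, run your fingertips lightly along the row to the other end, in one pass, raising them no more than a few centimetres on the way, so that every section is pushed down onto the curb. Do not grip or lift anything, do not turn the platform, and leave the microphone, windscreen, clip and desk base where they stand.

Things in the scene. Friction and masses are not known exactly. Their poses are not given: they have to be found in the camera images.
- unit: Round pine board, 430 mm across and 12 mm thick, fixed on the shelf. It carries a curved pine curb, the six cover sections on it, and the rotating platform. Origin: centre of the board's underside, at shelf height, on the platform's axis. The curb is an arc of radius 190 mm about this axis, on the board's -x side (towards the robot).
- top0 (a point): Centre of the top of cover section 0 (0 at the board's +y end to 5 at its -y end, centres 40 mm apart). Bare aluminium cap, 36 mm along the arc, 28 mm across; top: a 10 mm flat with a 32 degree ramp falling 8 mm to each end, so a fingertip sliding along the arc rides over and pushes it down. x axis: along the radius, y: along the arc. Moves with the section.
- cap0 (a joint): How far cover section 0 is pushed down, in m: 0 popped up (its top 51 mm above the shelf), 0.007 fully down at its stop (top 44 mm above the shelf). About 1.5 N of friction; stays where it is left, no spring.
- top1 (a point): Centre of the top of cover section 1 (0 at the board's +y end to 5 at its -y end, centres 40 mm apart). Bare aluminium cap, 36 mm along the arc, 28 mm across; top: a 10 mm flat with a 32 degree ramp falling 8 mm to each end, so a fingertip sliding along the arc rides over and pushes it down. x axis: along the radius, y: along the arc. Moves with the section.
- cap1 (a joint): How far cover section 1 is pushed down, in m: 0 popped up (its top 51 mm above the shelf), 0.007 fully down at its stop (top 44 mm above the shelf). About 1.5 N of friction; stays where it is left, no spring.
- top2 (a point): Centre of the top of cover section 2 (0 at the board's +y end to 5 at its -y end, centres 40 mm apart). Bare aluminium cap, 36 mm along the arc, 28 mm across; top: a 10 mm flat with a 32 degree ramp falling 8 mm to each end, so a fingertip sliding along the arc rides over and pushes it down. x axis: along the radius, y: along the arc. Moves with the section.
- cap2 (a joint): How far cover section 2 is pushed down, in m: 0 popped up (its top 51 mm above the shelf), 0.007 fully down at its stop (top 44 mm above the shelf). About 1.5 N of friction; stays where it is left, no spring.
- top3 (a point): Centre of the top of cover section 3 (0 at the board's +y end to 5 at its -y end, centres 40 mm apart). Bare aluminium cap, 36 mm along the arc, 28 mm across; top: a 10 mm flat with a 32 degree ramp falling 8 mm to each end, so a fingertip sliding along the arc rides over and pushes it down. x axis: along the radius, y: along the arc. Moves with the section.
- cap3 (a joint): How far cover section 3 is pushed down, in m: 0 popped up (its top 51 mm above the shelf), 0.007 fully down at its stop (top 44 mm above the shelf). About 1.5 N of friction; stays where it is left, no spring.
- top4 (a point): Centre of the top of cover section 4 (0 at the board's +y end to 5 at its -y end, centres 40 mm apart). Bare aluminium cap, 36 mm along the arc, 28 mm across; top: a 10 mm flat with a 32 degree ramp falling 8 mm to each end, so a fingertip sliding along the arc rides over and pushes it down. x axis: along the radius, y: along the arc. Moves with the section.
- cap4 (a joint): How far cover section 4 is pushed down, in m: 0 popped up (its top 51 mm above the shelf), 0.007 fully down at its stop (top 44 mm above the shelf). About 1.5 N of friction; stays where it is left, no spring.
- top5 (a point): Centre of the top of cover section 5 (0 at the board's +y end to 5 at its -y end, centres 40 mm apart). Bare aluminium cap, 36 mm along the arc, 28 mm across; top: a 10 mm flat with a 32 degree ramp falling 8 mm to each end, so a fingertip sliding along the arc rides over and pushes it down. x axis: along the radius, y: along the arc. Moves with the section.
- cap5 (a joint): How far cover section 5 is pushed down, in m: 0 popped up (its top 51 mm above the shelf), 0.007 fully down at its stop (top 44 mm above the shelf). About 1.5 N of friction; stays where it is left, no spring.
- platform_rim (a point): A point on the rim of the round wooden rotating platform (190 mm across, top 34 mm above the shelf, brass knob 32 mm wide and up to 66 mm above the shelf at its centre), 90 mm from its axis, at top height. It turns with the platform.
- platform (a joint): Angle of the rotating platform, rad, counter-clockwise from above; starts anywhere. Turns against light friction when pushed.
- mic_mid (a point): Middle (76 mm up from its foot) of the matte green dynamic microphone, 152 mm tall, 50 mm across the head, standing loose on the platform.
- windscreen_mid (a point): Middle (30 mm up from its foot) of the chrome ball windscreen, 52 mm across, 60 mm tall, standing loose on the platform.
- base_mid (a point): Middle (24 mm up) of the steel desk base, a loose round foot 110 mm across with a 16 mm stud, 47 mm tall, standing on the shelf off one end of the row; the row is worked from this end.
- clip_mid (a point): Middle (22 mm up) of the squat black plastic mic clip, loose, 50 x 38 x 44 mm, standing on the shelf off the other end of the row.
There are look-alikes about, which are no part of the job. Leave any orange look-alike of the part that bears base_mid alone.

How it is judged (in metres and radians):
On the way, in this order (a step that is already met when the one before it is completed fails the run):
1. the end section next to the steel desk base is pushed down first (((y of base_mid in the frame of unit above 0 m and value of joint cap0 above 0.0045 m) or (not (y of base_mid in the frame of unit above 0 m) and value of joint cap5 above 0.0045 m))), for 0.05 s.
2. then the two middle sections are down (value of joint each of cap2, cap3 above 0.0045 m), for 0.05 s.
3. then the section at the far end is down (((y of base_mid in the frame of unit above 0 m and value of joint cap5 above 0.0045 m) or (not (y of base_mid in the frame of unit above 0 m) and value of joint cap0 above 0.0045 m))), for 0.05 s.
At the end, for the whole second after the job is handed in: All six sections are at least 4.5 mm of their 7 mm down; microphone, windscreen, clip, desk base and platform rim are within 15 mm of where they were (all of step 2 and value of joint each of cap0, cap1, cap4, cap5 above 0.0045 m and distance of each of mic_mid, windscreen_mid, clip_mid, base_mid, platform_rim from where it was at the start of the episode below 0.015 m); the robot touches nothing.
It fails at once if the microphone, windscreen, clip or desk base is shifted, tipped or lifted by more than 15 mm (distance of any of mic_mid, windscreen_mid, clip_mid, base_mid from where it was at the start of the episode above 0.015 m).
It fails at once if the platform is turned by more than 15 mm at its rim (distance of platform_rim from where it was at the start of the episode above 0.015 m).
It fails at once if the strip is pressed with more than 40 N (contact force between the fingers and unit above 40 N).
It fails at once if the fingertips are raised about 50 mm or more above the strip (grasp point over 125 mm above the shelf) after the first section is down and before the last is (((y of base_mid in the frame of unit above 0 m and value of joint cap0 above 0.0045 m) or (not (y of base_mid in the frame of unit above 0 m) and value of joint cap5 above 0.0045 m)) and not ((y of base_mid in the frame of unit above 0 m and value of joint cap5 above 0.0045 m) or (not (y of base_mid in the frame of unit above 0 m) and value of joint cap0 above 0.0045 m)) and height (world z) of the grasp point above 0.125 m).
It also fails if it takes over 42 s, if anything falls off the work surface, if the arm or the gripper's body presses on something with over 40 N, if the wrist force passes 120 N, or if a joint passes its speed limit or range.

## Working session

There is one attempt and no reset: what is moved stays moved. The work goes in short steps, Python scripts to look and compute and a tool call to move; the robot and the scene stay as the last step left them, time stands still between calls to the robot, and variables do not carry over. Pictures are saved under pics/ and viewed, about 8 in all and at most 12, crops included, and the job is handed in when it is done.

Besides the shell and the picture viewer there is one more tool, called after ">>>" as name([rows], argument=value, ...), one row to a line, values as JSON. arm_command: Moves the arm, as the interface text tells. Its arguments: {"type":"object","properties":{"steps":{"type":"array"}},"required":["steps"]}

```bash
mkdir -p pics; cat > h.py <<'E'
import numpy as np, cv2
from bench import arm
def snap(n):
    s=arm.snapshot(n); d=s["range_z"]; v,u=np.mgrid[:420,:560]
    c=np.stack([(u-s["cx"])/s["fx"]*d,(v-s["cy"])/s["fy"]*d,d],-1)
    P=c@np.array(s["attitude"]).T+np.array(s["xyz"]); P[d==0]=np.nan
    return s,P
E
python3 - <<'E'
from h import *
for n in("scene","top"):
    s,P=snap(n); np.savez(f"{n}0.npz",im=s["image"],P=P)
    print(n,s["xyz"],np.round(s["attitude"],2).tolist(),s["fx"])
    cv2.imwrite(f"pics/{n}0.png",s["image"][...,::-1])
st=arm.sense(); print({k:np.round(v,3).tolist() for k,v in st.items()})
E
```

```text
scene [ 1.25018445 -0.26739138  0.71219728] [[0.47, 0.58, -0.67], [0.88, -0.29, 0.36], [0.01, -0.76, -0.65]] 394.59313199971587
top [0.50139561 0.05161122 1.43308906] [[0.02, -0.99, 0.1], [-1.0, -0.02, -0.0], [0.0, -0.1, -0.99]] 538.9484753394361
{'time_s': 0.1, 'joint_positions': [-72.474, 26.894, -2.783, 87.868, 1.381, 65.373, -4.715], 'qvel': [0.06, -0.015, 0.111, -0.13, -0.022, 0.01, -0.018], 'tau': [0.0, -51.151, -0.047, -23.839, 0.011, 0.004, -0.0], 'tool_pos': [0.222, 0.637, 0.23], 'ee_rot': [[-0.944, 0.329, -0.001], [0.329, 0.944, -0.002], [-0.0, -0.002, -1.0]], 'ft_force': [-0.284, 0.016, 1.226], 'torque': [-0.023, -0.03, -0.023], 'grip_width': 0.085}
```

View pics/scene0.png

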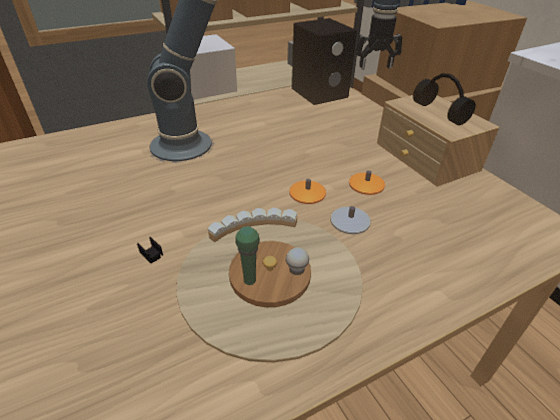

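View pics/top0.png

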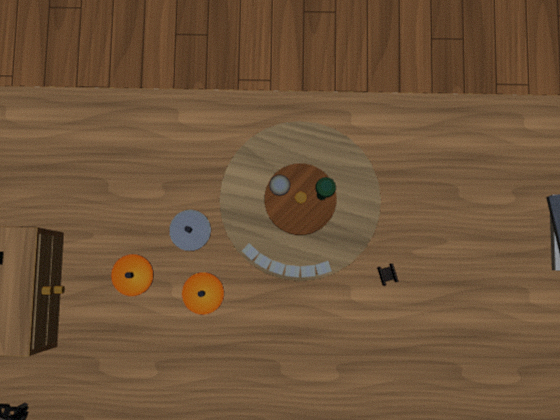

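The scene shows the grey-blue steel base at top-picture px (190,230). The orange look-alikes are at (132,275) and (203,293), the caps run from (250,252) to (323,268), and the clip is at (388,274). I'll work from the left (+y) end. Next I'll measure the positions and check them in one close crop.

```bash
python3 - <<'E'
from h import *
from scipy.optimize import least_squares
D=np.load("top0.npz"); P=D["P"]; im=D["im"]
def at(u,v,r=2): return np.round(np.nanmedian(P[v-r:v+r+1,u-r:u+r+1].reshape(-1,3),0),4)
for n,u,v in [("base",190,230),("or1",132,275),("or2",203,293),("clip",388,274),("knob",301,197),("mic",326,187),("ws",280,185),("table",100,150)]: print(n,at(u,v,1))
for u,v in [(250,252),(262,260),(277,267),(292,271),(308,271),(323,268)]: print("cap",at(u,v,1))
# board rim fit
hsv=cv2.cvtColor(im,cv2.COLOR_RGB2HSV)
for nm in ("top","scene"):
    Q=np.load(nm+"0.npz")["P"]; x=Q.reshape(-1,3)
    k=at(301,197)
    r=np.hypot(x[:,0]-k[0],x[:,1]-k[1])
    m=(x[:,2]>.036)&(x[:,2]<.06)&(r>.16)&(r<.225); y=x[m]
    f=least_squares(lambda p:np.hypot(y[:,0]-p[0],y[:,1]-p[1])-.19,k[:2],loss="soft_l1",f_scale=.005).x
    m2=(x[:,2]>.028)&(x[:,2]<.036)&(r<.11)
    z=x[m2]; c=cv2.minEnclosingCircle(z[:,:2].astype(np.float32))
    a=np.degrees(np.arctan2(y[:,1]-k[1],y[:,0]-k[0]))%360
    print(nm,m.sum(),"arc ctr",f,"platform ctr",c,"ang",np.percentile(a,[0,1,50,99,100]),"mid",(a.min()+a.max())/2,"z",np.percentile(y[:,2],[5,50,95,99]))
    m3=(x[:,2]>.008)&(x[:,2]<.018)&(r<.3); print("board",m3.sum(),cv2.minEnclosingCircle(x[m3][:,:2].astype(np.float32)))
cv2.imwrite("pics/c1.png",cv2.resize(im[170:310,100:420],None,fx=2.5,fy=2.5,interpolation=2)[...,::-1])
E
```

```text
base [0.6082 0.2876 0.0412]
or1 [0.4904 0.4339 0.0372]
or2 [0.4476 0.2482 0.0436]
clip [ 0.5032 -0.2293  0.0202]
knob [0.6958 0.0025 0.0675]
mic [ 0.7028 -0.0514  0.1871]
ws [0.721  0.0566 0.0946]
table [0.8247 0.5438 0.0011]
cap [0.5537 0.1307 0.0517]
cap [0.5338 0.0996 0.0525]
cap [0.5165 0.061  0.051 ]
cap [0.507  0.0225 0.0522]
cap [ 0.5076 -0.0184  0.0516]
cap [ 0.5158 -0.0563  0.0534]
top 964 arc ctr [0.69761505 0.0027752 ] platform ctr ((0.698090136051178, 0.0030566048808395863), 0.09504951536655426) ang [131.31014716 132.46294522 168.26611529 203.69541282 205.03267138] mid 168.17140926947044 z [0.03987797 0.04812775 0.05442877 0.05686204]
board 14128 ((0.6960458159446716, 0.002964820945635438), 0.29964348673820496)
scene 869 arc ctr [0.70117756 0.00189759] platform ctr ((0.6960849165916443, 0.00195461162365973), 0.09609075635671616) ang [131.71837163 132.63595031 170.68307818 203.89103738 205.06146779] mid 168.3899197066874 z [0.03730888 0.04593719 0.05129516 0.05235713]
board 16040 ((0.6324976086616516, 0.02054176665842533), 0.2814524471759796)
```

View pics/c1.png

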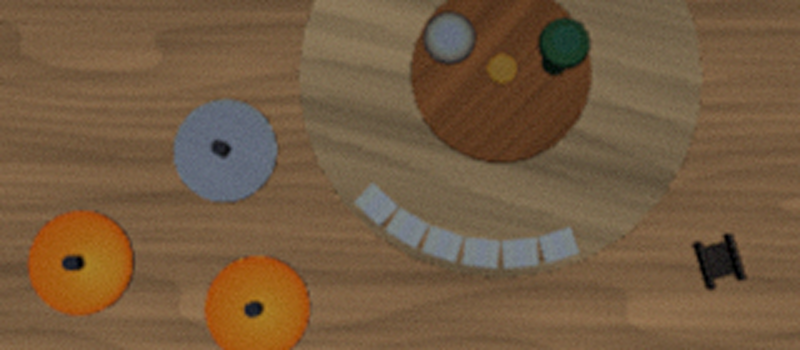

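Measured: unit centre about (0.6975, 0.0025), arc centred on 168.2°, so cap 0 is at about (0.556, 0.130). All heights fit the description, and the base is on the +y side. I chose the grey-blue base and left the orange ones out, so the pass runs from cap 0 to cap 5. The fingers will be shut and the orientation fixed. First I'll move clear of the cabinet in -y.

```bash
cat >> h.py <<'E'
C=np.array([.6975,.0025])
def arc(th,z): t=np.radians(th); return np.array([C[0]+.19*np.cos(t),C[1]+.19*np.sin(t),z])
def plan(wps,ns):
    st=arm.sense(); R=np.array(st["ee_rot"]); p=np.array(st["tool_pos"])
    print("tcp",np.round(p,4),"F",np.round(st["ft_force"],1),"t",round(st["time_s"],2))
    for w,n in zip(wps,ns):
        d=R.T@(np.array(w)-p)*100; print(np.round(w,3),"total",np.round(d,2),"per row",np.round(d/n,2),"x",n); p=np.array(w)
E
python3 -c "
from h import *
plan([(.26,.44,.23),(.45,.25,.2),arc(123,.12)],[5,7,8])"
```

```text
tcp [0.2216 0.637  0.2303] F [-0.3  0.   1.2] t 0.1
[0.26 0.44 0.23] total [-10.1  -17.35   0.07] per row [-2.02 -3.47  0.01] x 5
[0.45 0.25 0.2 ] total [-24.19 -11.7    3.02] per row [-3.46 -1.67  0.43] x 7
[0.594 0.162 0.12 ] total [-16.5   -3.58   8.01] per row [-2.06 -0.45  1.  ] x 8
```

>>> arm_command([
  {"slide": [-1.9,-3.5,0],"rotation": [0,0,0],"grip": 1},
  {"slide": [-1.9,-3.5,0],"rotation": [0,0,0],"grip": 1},
  {"slide": [-1.9,-3.5,0],"rotation": [0,0,0],"grip": 1},
  {"slide": [-1.9,-3.5,0],"rotation": [0,0,0],"grip": 1},
  {"slide": [-1.9,-3.5,0],"rotation": [0,0,0],"grip": 1},
])

```text
time_s: 0.6
tool_pos: [0.254, 0.4391, 0.2309]
ee_rot: [[-0.944, 0.329, -0.0], [0.329, 0.944, -0.001], [0.0, -0.001, -1.0]]
ft_force: [0.9, 0.4, -0.6]
grip_width: 0.0126
```

Direct to the start at height 0.13: remaining total ≈ (-41, -15, 10) cm in about 15 rows.

>>> arm_command([
  {"slide": [-3.5,-1.4,0],"rotation": [0,0,0],"grip": 1},
  {"slide": [-3.5,-1.4,0],"rotation": [0,0,0],"grip": 1},
  {"slide": [-3.5,-1.4,0],"rotation": [0,0,0],"grip": 1},
  {"slide": [-3.5,-1.4,0],"rotation": [0,0,0],"grip": 1},
  {"slide": [-3.5,-1.4,0],"rotation": [0,0,0],"grip": 1},
])

```text
time_s: 1.1
tool_pos: [0.397, 0.3161, 0.2312]
ee_rot: [[-0.945, 0.328, -0.0], [0.328, 0.945, -0.0], [0.0, -0.0, -1.0]]
ft_force: [0.1, 0.5, 0.7]
grip_width: 0.0002
```

>>> arm_command([
  {"slide": [-3,-1.1,0.8],"rotation": [0,0,0],"grip": 1},
  {"slide": [-3,-1.1,0.8],"rotation": [0,0,0],"grip": 1},
  {"slide": [-3,-1.1,0.8],"rotation": [0,0,0],"grip": 1},
  {"slide": [-3,-1.1,0.8],"rotation": [0,0,0],"grip": 1},
  {"slide": [-3,-1.1,0.8],"rotation": [0,0,0],"grip": 1},
])

```text
time_s: 1.6
tool_pos: [0.5204, 0.2152, 0.1906]
ee_rot: [[-0.945, 0.329, -0.001], [0.329, 0.945, -0.0], [0.001, -0.0, -1.0]]
ft_force: [-0.4, -0.5, 0.1]
grip_width: -0.0001
```

```bash
python3 -c "
from h import *
plan([arc(123,.1),arc(123,.06)],[5,5])
print(arm.sense()['grip_width'])
s,P=snap('scene'); cv2.imwrite('pics/s1.png',cv2.resize(s['image'][100:300,130:430],None,fx=2.6,fy=2.6,interpolation=2)[...,::-1])"
```

```text
tcp [0.5204 0.2152 0.1906] F [-0.4 -0.5  0.1] t 1.6
[0.594 0.162 0.1  ] total [-8.71 -2.62  9.06] per row [-1.74 -0.52  1.81] x 5
[0.594 0.162 0.06 ] total [-0.  0.  4.] per row [-0.   0.   0.8] x 5
-0.00010617493841622276
```

View pics/s1.png

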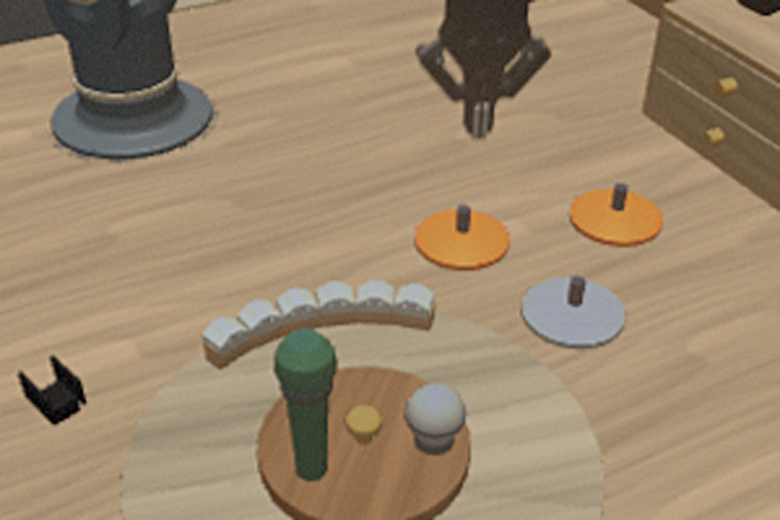

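The crop shows the shut fingers at about (480,125), above the table and clear. Six popped caps run from (415,300) to (222,335), and the base stands at (575,310). Now down to the start point just before cap 0.

>>> arm_command([
  {"slide": [-1.7,-0.5,1.8],"rotation": [0,0,0],"grip": 1},
  {"slide": [-1.7,-0.5,1.8],"rotation": [0,0,0],"grip": 1},
  {"slide": [-1.7,-0.5,1.8],"rotation": [0,0,0],"grip": 1},
  {"slide": [-1.7,-0.5,1.8],"rotation": [0,0,0],"grip": 1},
  {"slide": [-1.7,-0.5,1.8],"rotation": [0,0,0],"grip": 1},
])

```text
time_s: 2.15
tool_pos: [0.592, 0.1644, 0.1002]
ee_rot: [[-0.945, 0.328, -0.001], [0.328, 0.945, -0.0], [0.001, -0.0, -1.0]]
ft_force: [-0.1, 0.4, 0.3]
grip_width: -0.0001
```

>>> arm_command([
  {"slide": [0,0,1.2],"rotation": [0,0,0],"grip": 1},
  {"slide": [0,0,1.2],"rotation": [0,0,0],"grip": 1},
  {"slide": [0,0,1.2],"rotation": [0,0,0],"grip": 1},
  {"slide": [0,0,1.2],"rotation": [0,0,0],"grip": 1},
  {"slide": [0,0,0.6],"rotation": [0,0,0],"grip": 1},
])

```text
time_s: 2.65
tool_pos: [0.5909, 0.1653, 0.0461]
ee_rot: [[-0.945, 0.327, -0.002], [0.327, 0.945, -0.0], [0.001, -0.001, -1.0]]
ft_force: [0.2, 0.5, 0.8]
grip_width: 0.0004
```

```bash
python3 -c "
from h import *
plan([arc(t,.045) for t in (124,131,138,144,150,156,162,168,174,180,186,192,198,204,208)],[1]+[5]*13+[4])"
```

```text
tcp [0.5909 0.1653 0.0461] F [0.2 0.5 0.8] t 2.65
[0.591 0.16  0.045] total [-0.21 -0.49  0.11] per row [-0.21 -0.49  0.11] x 1
[0.573 0.146 0.045] total [ 1.28 -1.94  0.  ] per row [ 0.26 -0.39  0.  ] x 5
[0.556 0.13  0.045] total [ 1.03 -2.08  0.  ] per row [ 0.21 -0.42  0.  ] x 5
[0.544 0.114 0.045] total [ 0.68 -1.87  0.  ] per row [ 0.14 -0.37  0.  ] x 5
[0.533 0.097 0.045] total [ 0.48 -1.93  0.  ] per row [ 0.1  -0.39  0.  ] x 5
[0.524 0.08  0.045] total [ 0.27 -1.97  0.  ] per row [ 0.05 -0.39  0.  ] x 5
[0.517 0.061 0.045] total [ 0.07 -1.99  0.  ] per row [ 0.01 -0.4   0.  ] x 5
[0.512 0.042 0.045] total [-0.14 -1.98  0.  ] per row [-0.03 -0.4   0.  ] x 5
[0.509 0.022 0.045] total [-0.35 -1.96  0.  ] per row [-0.07 -0.39  0.  ] x 5
[0.508 0.003 0.045] total [-0.55 -1.91  0.  ] per row [-0.11 -0.38  0.  ] x 5
[ 0.509 -0.017  0.045] total [-0.75 -1.84 -0.  ] per row [-0.15 -0.37 -0.  ] x 5
[ 0.512 -0.037  0.045] total [-0.94 -1.75 -0.  ] per row [-0.19 -0.35 -0.  ] x 5
[ 0.517 -0.056  0.045] total [-1.12 -1.65 -0.  ] per row [-0.22 -0.33 -0.  ] x 5
[ 0.524 -0.075  0.045] total [-1.28 -1.52 -0.  ] per row [-0.26 -0.3  -0.  ] x 5
[ 0.53  -0.087  0.045] total [-0.94 -0.94 -0.  ] per row [-0.23 -0.23 -0.  ] x 4
```

>>> arm_command([
  {"slide": [0.2,-0.5,0.1],"rotation": [0,0,0],"grip": 1},
  {"slide": [0.2,-0.5,0],"rotation": [0,0,0],"grip": 1},
  {"slide": [0.2,-0.5,0],"rotation": [0,0,0],"grip": 1},
  {"slide": [0.2,-0.5,0],"rotation": [0,0,0],"grip": 1},
  {"slide": [0.25,-0.45,0],"rotation": [0,0,0],"grip": 1},
])

```text
time_s: 3.15
tool_pos: [0.5739, 0.1444, 0.0468]
ee_rot: [[-0.944, 0.329, 0.001], [0.329, 0.944, 0.0], [-0.001, 0.001, -1.0]]
ft_force: [-0.2, -0.2, -0.4]
grip_width: -0.0001
```

>>> arm_command([
  {"slide": [0.2,-0.4,0],"rotation": [0,0,0],"grip": 1},
  {"slide": [0.2,-0.4,0],"rotation": [0,0,0],"grip": 1},
  {"slide": [0.2,-0.4,0],"rotation": [0,0,0],"grip": 1},
  {"slide": [0.2,-0.4,0],"rotation": [0,0,0],"grip": 1},
  {"slide": [0.2,-0.4,0],"rotation": [0,0,0],"grip": 1},
])

```text
time_s: 3.65
tool_pos: [0.5572, 0.1287, 0.0462]
ee_rot: [[-0.944, 0.329, -0.001], [0.329, 0.944, -0.001], [0.001, -0.001, -1.0]]
ft_force: [1.5, 1.2, 2.0]
grip_width: 0.0003
```

```bash
python3 -c "
from h import *
plan([arc(138,.045),arc(144,.045),arc(150,.045)],[1,5,5])"
```

```text
tcp [0.5572 0.1287 0.0462] F [1.5 1.2 2. ] t 3.65
[0.556 0.13  0.045] total [0.11 0.06 0.12] per row [0.11 0.06 0.12] x 1
[0.544 0.114 0.045] total [ 0.67 -1.87  0.  ] per row [ 0.13 -0.37  0.  ] x 5
[0.533 0.097 0.045] total [ 0.47 -1.93  0.  ] per row [ 0.09 -0.39  0.  ] x 5
```

Force is about 2 N, as expected. The tip is 1 mm high, so I'll press 1.3 mm further here before moving on.

>>> arm_command([
  {"slide": [0.1,0,0.13],"rotation": [0,0,0],"grip": 1},
  {"slide": [0.1,-0.4,0],"rotation": [0,0,0],"grip": 1},
  {"slide": [0.1,-0.4,0],"rotation": [0,0,0],"grip": 1},
  {"slide": [0.15,-0.4,0],"rotation": [0,0,0],"grip": 1},
  {"slide": [0.15,-0.4,0],"rotation": [0,0,0],"grip": 1},
])

```text
time_s: 4.15
tool_pos: [0.5462, 0.1156, 0.0447]
ee_rot: [[-0.944, 0.329, -0.001], [0.329, 0.944, -0.0], [0.001, -0.001, -1.0]]
ft_force: [-0.4, 0.1, -0.4]
grip_width: -0.0001
```

```bash
python3 -c "
from h import *
plan([arc(144,.045),arc(150,.045),arc(156,.045)],[1,5,5])
s,P=snap('scene'); cv2.imwrite('pics/s2.png',cv2.resize(s['image'][180:260,190:320],None,fx=6,fy=6,interpolation=2)[...,::-1])"
```

```text
tcp [0.5462 0.1156 0.0447] F [-0.4  0.1 -0.4] t 4.15
[0.544 0.114 0.045] total [ 0.18 -0.22 -0.03] per row [ 0.18 -0.22 -0.03] x 1
[0.533 0.097 0.045] total [ 0.47 -1.93  0.  ] per row [ 0.09 -0.39  0.  ] x 5
[0.524 0.08  0.045] total [ 0.27 -1.97  0.  ] per row [ 0.05 -0.39  0.  ] x 5
```

View pics/s2.png

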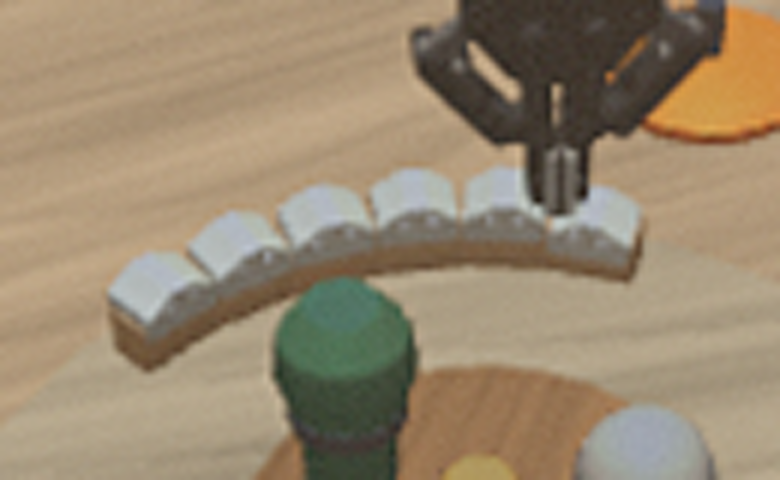

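The crop shows the tip between cap 0 (595,220) and cap 1 (495,190). It is on the row's centre line, and the other parts are undisturbed. Continuing over cap 1.

>>> arm_command([
  {"slide": [0.15,-0.4,0],"rotation": [0,0,0],"grip": 1},
  {"slide": [0.15,-0.4,0],"rotation": [0,0,0],"grip": 1},
  {"slide": [0.1,-0.4,0],"rotation": [0,0,0],"grip": 1},
  {"slide": [0.1,-0.4,0],"rotation": [0,0,0],"grip": 1},
  {"slide": [0.1,-0.4,0],"rotation": [0,0,0],"grip": 1},
])

```text
time_s: 4.7
tool_pos: [0.5342, 0.0985, 0.0449]
ee_rot: [[-0.944, 0.329, -0.001], [0.329, 0.944, -0.001], [0.001, -0.001, -1.0]]
ft_force: [0.7, 1.3, 1.6]
grip_width: 0.0001
```

>>> arm_command([
  {"slide": [0.1,-0.4,0],"rotation": [0,0,0],"grip": 1},
  {"slide": [0.05,-0.4,0],"rotation": [0,0,0],"grip": 1},
  {"slide": [0.05,-0.4,0],"rotation": [0,0,0],"grip": 1},
  {"slide": [0.05,-0.4,0],"rotation": [0,0,0],"grip": 1},
  {"slide": [0.05,-0.4,0],"rotation": [0,0,0],"grip": 1},
])

```text
time_s: 5.2
tool_pos: [0.5248, 0.0808, 0.0447]
ee_rot: [[-0.944, 0.329, -0.001], [0.329, 0.944, -0.0], [0.001, -0.001, -1.0]]
ft_force: [1.1, 2.6, 1.6]
grip_width: -0.0001
```

```bash
python3 -c "
from h import *
plan([arc(156,.045),arc(162,.045),arc(168,.045),arc(174,.045)],[1,5,5,5])
s,P=snap('scene'); Q=np.load('scene0.npz')['P']
for i in range(6):
    c=arc(138.05+12.06*i,0)
    f=lambda A:(lambda x:(len(x),np.round(np.median(x[:,2])*1000,1) if len(x) else 0))((lambda x:x[(np.hypot(x[:,0]-c[0],x[:,1]-c[1])<.007)&(x[:,2]<.056)])(A.reshape(-1,3)))
    print(i,f(Q),f(P))"
```

```text
tcp [0.5248 0.0808 0.0447] F [1.1 2.6 1.6] t 5.2
[0.524 0.08  0.045] total [ 0.05 -0.12 -0.03] per row [ 0.05 -0.12 -0.03] x 1
[0.517 0.061 0.045] total [ 0.06 -1.99  0.  ] per row [ 0.01 -0.4   0.  ] x 5
[0.512 0.042 0.045] total [-0.15 -1.98  0.  ] per row [-0.03 -0.4   0.  ] x 5
[0.509 0.022 0.045] total [-0.35 -1.96  0.  ] per row [-0.07 -0.39  0.  ] x 5
0 (18, np.float64(49.2)) (16, np.float64(43.8))
1 (14, np.float64(49.8)) (16, np.float64(43.7))
2 (18, np.float64(50.5)) (11, np.float64(50.3))
3 (16, np.float64(49.5)) (18, np.float64(50.1))
4 (18, np.float64(49.9)) (17, np.float64(50.4))
5 (15, np.float64(50.3)) (13, np.float64(50.3))
```

Caps 0 and 1 have gone down about 6 mm. Continuing at the same height.

>>> arm_command([
  {"slide": [0.05,-0.4,0],"rotation": [0,0,0],"grip": 1},
  {"slide": [0,-0.4,0],"rotation": [0,0,0],"grip": 1},
  {"slide": [0,-0.4,0],"rotation": [0,0,0],"grip": 1},
  {"slide": [0,-0.45,0],"rotation": [0,0,0],"grip": 1},
  {"slide": [0,-0.45,0],"rotation": [0,0,0],"grip": 1},
])

```text
time_s: 5.75
tool_pos: [0.5174, 0.0604, 0.0448]
ee_rot: [[-0.944, 0.329, -0.001], [0.329, 0.944, -0.001], [0.001, -0.001, -1.0]]
ft_force: [0.1, 0.0, 1.1]
grip_width: 0.0001
```

>>> arm_command([
  {"slide": [0,-0.4,0],"rotation": [0,0,0],"grip": 1},
  {"slide": [0,-0.4,0],"rotation": [0,0,0],"grip": 1},
  {"slide": [-0.05,-0.4,0],"rotation": [0,0,0],"grip": 1},
  {"slide": [-0.05,-0.4,0],"rotation": [0,0,0],"grip": 1},
  {"slide": [-0.05,-0.4,0],"rotation": [0,0,0],"grip": 1},
])

```text
time_s: 6.25
tool_pos: [0.5127, 0.0424, 0.0449]
ee_rot: [[-0.944, 0.329, -0.0], [0.329, 0.944, 0.001], [0.0, 0.001, -1.0]]
ft_force: [0.3, 4.4, 1.0]
grip_width: 0.0001
```

>>> arm_command([
  {"slide": [-0.05,-0.4,0],"rotation": [0,0,0],"grip": 1},
  {"slide": [-0.05,-0.4,0],"rotation": [0,0,0],"grip": 1},
  {"slide": [-0.05,-0.4,0],"rotation": [0,0,0],"grip": 1},
  {"slide": [-0.1,-0.4,0],"rotation": [0,0,0],"grip": 1},
  {"slide": [-0.1,-0.4,0],"rotation": [0,0,0],"grip": 1},
])

```text
time_s: 6.75
tool_pos: [0.5093, 0.0214, 0.0449]
ee_rot: [[-0.944, 0.329, -0.0], [0.329, 0.944, -0.0], [0.0, -0.001, -1.0]]
ft_force: [0.4, 0.3, 1.5]
grip_width: -0.0001
```

```bash
python3 -c "
from h import *
plan([arc(174,.045),arc(180,.045),arc(186,.045),arc(192,.045),arc(198,.045),arc(205,.045)],[1,5,5,5,5,5])"
```

```text
tcp [0.5093 0.0214 0.0449] F [0.4 0.3 1.5] t 6.75
[0.509 0.022 0.045] total [ 0.11  0.06 -0.01] per row [ 0.11  0.06 -0.01] x 1
[0.508 0.003 0.045] total [-0.56 -1.91  0.  ] per row [-0.11 -0.38  0.  ] x 5
[ 0.509 -0.017  0.045] total [-0.75 -1.84  0.  ] per row [-0.15 -0.37  0.  ] x 5
[ 0.512 -0.037  0.045] total [-0.94 -1.75  0.  ] per row [-0.19 -0.35  0.  ] x 5
[ 0.517 -0.056  0.045] total [-1.12 -1.64  0.  ] per row [-0.22 -0.33  0.  ] x 5
[ 0.525 -0.078  0.045] total [-1.51 -1.76  0.  ] per row [-0.3  -0.35  0.  ] x 5
```

>>> arm_command([
  {"slide": [-0.1,-0.4,0],"rotation": [0,0,0],"grip": 1},
  {"slide": [-0.1,-0.4,0],"rotation": [0,0,0],"grip": 1},
  {"slide": [-0.1,-0.35,0],"rotation": [0,0,0],"grip": 1},
  {"slide": [-0.1,-0.35,0],"rotation": [0,0,0],"grip": 1},
  {"slide": [-0.1,-0.35,0],"rotation": [0,0,0],"grip": 1},
])

```text
time_s: 7.25
tool_pos: [0.508, 0.0034, 0.0449]
ee_rot: [[-0.944, 0.329, -0.0], [0.329, 0.944, 0.001], [0.001, 0.001, -1.0]]
ft_force: [0.3, 4.0, 2.0]
grip_width: -0.0003
```

>>> arm_command([
  {"slide": [-0.15,-0.37,0],"rotation": [0,0,0],"grip": 1},
  {"slide": [-0.15,-0.37,0],"rotation": [0,0,0],"grip": 1},
  {"slide": [-0.15,-0.37,0],"rotation": [0,0,0],"grip": 1},
  {"slide": [-0.15,-0.37,0],"rotation": [0,0,0],"grip": 1},
  {"slide": [-0.15,-0.37,0],"rotation": [0,0,0],"grip": 1},
])

```text
time_s: 7.75
tool_pos: [0.5093, -0.0176, 0.045]
ee_rot: [[-0.944, 0.329, 0.0], [0.329, 0.944, -0.0], [-0.0, -0.0, -1.0]]
ft_force: [0.6, 1.3, 1.9]
grip_width: -0.0002
```

>>> arm_command([
  {"slide": [-0.2,-0.35,0],"rotation": [0,0,0],"grip": 1},
  {"slide": [-0.2,-0.35,0],"rotation": [0,0,0],"grip": 1},
  {"slide": [-0.2,-0.35,0],"rotation": [0,0,0],"grip": 1},
  {"slide": [-0.2,-0.35,0],"rotation": [0,0,0],"grip": 1},
  {"slide": [-0.2,-0.35,0],"rotation": [0,0,0],"grip": 1},
])

```text
time_s: 8.25
tool_pos: [0.5126, -0.0361, 0.0448]
ee_rot: [[-0.945, 0.328, -0.001], [0.328, 0.945, 0.001], [0.001, 0.001, -1.0]]
ft_force: [-1.4, 3.8, 2.6]
grip_width: -0.0001
```

>>> arm_command([
  {"slide": [-0.2,-0.33,0],"rotation": [0,0,0],"grip": 1},
  {"slide": [-0.2,-0.33,0],"rotation": [0,0,0],"grip": 1},
  {"slide": [-0.2,-0.33,0],"rotation": [0,0,0],"grip": 1},
  {"slide": [-0.2,-0.33,0],"rotation": [0,0,0],"grip": 1},
  {"slide": [-0.2,-0.33,0],"rotation": [0,0,0],"grip": 1},
])

```text
time_s: 8.75
tool_pos: [0.5172, -0.0563, 0.045]
ee_rot: [[-0.944, 0.329, 0.0], [0.329, 0.944, -0.0], [-0.0, -0.0, -1.0]]
ft_force: [-0.9, 1.4, 1.6]
grip_width: 0.0002
```

```bash
python3 -c "
from h import *
plan([arc(198,.045),arc(205,.045)],[1,5])
s,P=snap('scene')
for i in range(6):
    c=arc(138.05+12.06*i,0); x=P.reshape(-1,3)
    x=x[(np.hypot(x[:,0]-c[0],x[:,1]-c[1])<.007)&(x[:,2]<.056)]; print(i,len(x),np.median(x[:,2]))"
```

```text
tcp [ 0.5172 -0.0563  0.045 ] F [-0.9  1.4  1.6] t 8.75
[ 0.517 -0.056  0.045] total [0.04 0.   0.  ] per row [0.04 0.   0.  ] x 1
[ 0.525 -0.078  0.045] total [-1.51 -1.76  0.  ] per row [-0.3  -0.35  0.  ] x 5
0 15 0.04408667403216082
1 16 0.04476968459997677
2 14 0.04455357663606646
3 13 0.04427070895941265
4 16 0.04425038440410406
5 1 0.041700592516294765
```

>>> arm_command([
  {"slide": [-0.3,-0.35,0],"rotation": [0,0,0],"grip": 1},
  {"slide": [-0.3,-0.35,0],"rotation": [0,0,0],"grip": 1},
  {"slide": [-0.3,-0.35,0],"rotation": [0,0,0],"grip": 1},
  {"slide": [-0.3,-0.35,0],"rotation": [0,0,0],"grip": 1},
  {"slide": [-0.3,-0.35,0],"rotation": [0,0,0],"grip": 1},
])

```text
time_s: 9.3
tool_pos: [0.5255, -0.0774, 0.0449]
ee_rot: [[-0.944, 0.329, -0.0], [0.329, 0.944, -0.0], [-0.0, -0.0, -1.0]]
ft_force: [-0.5, 0.4, -0.1]
grip_width: 0.0001
```

>>> arm_command([
  {"slide": [-0.2,-0.3,-0.5],"rotation": [0,0,0],"grip": 1},
  {"slide": [0,0,-0.8],"rotation": [0,0,0],"grip": 1},
  {"slide": [0,0,-0.8],"rotation": [0,0,0],"grip": 1},
  {"slide": [0,0,-0.8],"rotation": [0,0,0],"grip": 1},
  {"slide": [0,0,0],"rotation": [0,0,0],"grip": 1},
])

```text
time_s: 9.8
tool_pos: [0.5273, -0.0802, 0.0756]
ee_rot: [[-0.945, 0.328, 0.003], [0.328, 0.945, 0.0], [-0.003, 0.001, -1.0]]
ft_force: [0.4, 0.4, -0.2]
grip_width: -0.0002
```

```bash
python3 -c "
from h import *
plan([],[])
s,P=snap('scene'); Q=np.load('scene0.npz')
for i in range(6):
    c=arc(138.05+12.06*i,0); x=P.reshape(-1,3)
    x=x[(np.hypot(x[:,0]-c[0],x[:,1]-c[1])<.007)&(x[:,2]<.056)]; print(i,len(x),np.median(x[:,2]))
cv2.imwrite('pics/s3.png',np.hstack([Q['im'][150:320,120:400],s['image'][150:320,120:400]])[...,::-1])"
```

```text
tcp [ 0.5273 -0.0802  0.0756] F [ 0.4  0.4 -0.2] t 9.8
0 15 0.04413577173535177
1 15 0.044398447438592226
2 15 0.044505142198588366
3 13 0.044230690294956077
4 18 0.04518232427219204
5 16 0.04485752384967068
```

View pics/s3.png

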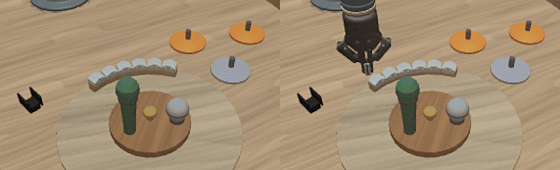

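The before/after picture shows all loose objects in place and every cap down by about 5–6 mm. I'll raise the arm clear and hand the job in.

>>> arm_command([
  {"slide": [0,0,-2],"rotation": [0,0,0],"grip": 1},
  {"slide": [0,0,-2],"rotation": [0,0,0],"grip": 1},
  {"slide": [0,0,-2],"rotation": [0,0,0],"grip": 1},
  {"slide": [0,0,-1],"rotation": [0,0,0],"grip": 1},
  {"slide": [0,0,0],"rotation": [0,0,0],"grip": 1},
])

```text
time_s: 10.35
tool_pos: [0.527, -0.0803, 0.145]
ee_rot: [[-0.945, 0.328, 0.003], [0.328, 0.945, 0.0], [-0.002, 0.001, -1.0]]
ft_force: [-0.2, 0.4, -0.8]
grip_width: 0.0001
```

```bash
python3 -c "
from h import *
plan([],[]); arm.job_done()"
```

```text
tcp [ 0.527  -0.0803  0.145 ] F [-0.2  0.4 -0.8] t 10.35
the job is handed in; nothing more can be done
```

All six cover sections are down. I ran the shut fingertips along the row in one pass, from cap 0 next to the grey steel base to cap 5, and handed the job in at 10.35 s.

- **Cap heights:** the last depth check put all six tops at 44.1–45.2 mm above the shelf. They read about 49–50 mm on the same camera before the pass, which is a drop of about 5–6 mm against the 4.5 mm needed. The fingertips ran at about 45 mm, which would put the caps about 6 mm down. The depth-measured drop on caps 4 and 5 is nearer 5 mm, so those two have the least margin.
- **Forces:** the readings at the end of each move never exceeded about 5 N.
- **Height:** the fingertips stayed at 45–46 mm from the first cap to the last, apart from a small press on cap 0, where they started about 1 mm high.
- **Other objects:** in a before/after picture the microphone, windscreen, clip, base and platform look unmoved. I compared them by eye only and did not measure them. The arm was clear of everything at hand-in.

No check failed or disagreed.

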